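# Travel check of a sprung mirror mount

## Robot

A 7-joint arm with a two-finger parallel gripper is mounted at the origin on a cart in front of the work surface, level with it; the furniture and walls round the work are solid. World frame = base frame: x ahead of the robot, y to its left, z up, the work surface at z = 0. Lengths are in m, angles in rad, forces in N, time in s.
With the tool pointing down it reaches from about 0.4 to 0.925 m from the base axis. Payload 4.1 kg.
Tool frame: the origin (TCP) lies at the very end of the fingers, on their centre line; the grasp point (between the pads) lies 19 mm behind it; z points along the fingers, y is the line along which they close (so a half turn about z gives the same grasp; the last joint's range is limited). The gripper opens to 85 mm and grips with 20 to 120 N. Pads are 22 mm wide; open, the fingers measure 114 mm over their backs; the gripper's body (76 mm by 85 mm) begins 54 mm behind the grasp point. The pads swing forward as they close: fully open they stand 13 mm farther back than shut.
Start: joints at [-1.417, 0.398, 0.045, 1.537, -0.019, 1.207, -0.051], TCP at [0.163, 0.629, 0.231] pointing down, gripper open.
Joint ranges: [-2.82, 2.82], [-0.49, 2.23], [-1.37, 1.46], [0, 2.46], [-1.36, 4.5], [0.23, 2], [-2.94, 2.94]. Speed limits (rad/s): [2.57, 2.57, 3.14, 3.14, 3.14, 3.14, 3.14].

## Interface

Orientations are given as [roll, pitch, yaw] about the fixed x, y, z axes, in that order (R = Rz(yaw) Ry(pitch) Rx(roll)).
In Python, from plant import arm gives the robot as it stands.
- The arm moves only by the tool apply_moves, never from a script. Its argument "targets" is a list of rows, each an object of numbers: "x", "y", "z": the shift along the world's x, y, z in m; "wx", "wy", "wz": the turn, a rotation vector about the world's x, y, z in rad; "claw": the closure, from 0 (fully open) to 1 (shut). In form: [{"x": .., "y": .., "z": .., "wx": .., "wy": .., "wz": .., "claw": ..}, ...]. A call has exactly 8 rows; each row is the pose to reach, as a shift and turn from the pose commanded when the call began; what a row does not reach only later rows make up. A row lasts 1/8 s, in which the tool goes at most 62.5 mm and 10.7 degrees, less where a joint would pass 70% of its speed; a pose out of reach is approached as far as the arm can. A call with a gripper value outside its range is refused whole. The fingers move at their own pace and stop on an object; "grip_force" is the grip in N (left out, the last holds). Time passes only in rows, so rows that repeat a pose let the fingers close, or fill a call up. It gives the time, the measured TCP pose, the force, the opening and the grip force at its end, in the units of the state.
- arm.state(): the state, without advancing time (a new reading comes with each control period).
- arm.grab_frame(name): name is "side" or "top"; returns the picture (480x640x3 uint8, blue, green, red); there is no depth.
- arm.calibration(name): a dict with "fx", "fy", "cx", "cy" (pixels), "R" (3x3) and "t" (3): a world point X has camera coordinates R X + t. Camera axes: x right, y down, z forward; pixel columns grow to the right and rows downward; lengths in m; the calibration is good to about 2 mm. A picture is of the moment at which its call begins. calibration takes no time and is no camera call.
- arm.close_job(): hands the job in; it is judged then, once.
The state is a dict: "time": time; "joint_pos": joint angles; "qd": joint speeds; "tau": joint torques, N m; "tool_pos": TCP position; "ee_rot": TCP orientation; "contact_force": force on the tool from outside, world axes, zero at the start; "wrist_torque": the same for the moment, N m; "finger_gap": finger opening in m; "grip_force": force on a finger pad.
Only numpy, scipy, OpenCV 4.12 (cv2) and the standard library are available. Lean on these libraries where they do the work, as an engineer would, in place of code of your own. Each camera call takes 0.05 s, during which the arm holds its last target. There are 200 camera calls.

## Task

Check the spring travel of the inspection mirror mount. With the fingertips press down its red corner pad until the red pointer stands level with the yellow mark on its scale, not past it, keep it there for about a second and let the corner spring fully back up; then do the same at the blue corner with its own pointer and mark. Only press the pads: do not grasp or lift anything, do not touch the mirror or shift the yellow marks, and leave all the things lying around where they are.

Things in the scene. Friction and masses are not known exactly. Their poses are not given: they have to be found in the camera images.
- mirror_mount: Mirror mount bolted to the worktop. Origin on the worktop; x away from the robot at yaw 0. Its dark L-shaped tilt plate turns on a ball pivot at x +70 mm, 62 mm up, with two arms at right angles: red towards (-x, +y), blue towards (-x, -y). On each arm a round pad lies 100 mm and the tip of a thin pointer 150 mm from the pivot: the tip sinks 1.5 times as much as the pad.
- red_pad (a point): Top centre of the slightly domed red pad (32 mm across), the place to press, 72 mm above the worktop at rest; moves with the plate. Spring rate about 0.4 N per mm at the pad (up to 10 N at the lowest mark); it springs back by itself.
- blue_pad (a point): The same for the blue pad.
- red_pointer (a point): Tip of the red pointer (5 mm thick), 62 mm above the worktop at rest; it sinks when the red pad is pressed.
- blue_pointer (a point): Tip of the blue pointer, likewise.
- red_mark (a point): Mark for the red pointer: mid-height of a yellow clip 10 mm tall, 18 to 34 mm below the resting pointer tip; the point lies below the tip, z up. The clip sits on an upright white scale plate, 36 mm wide, 13 mm beside the tip on the outer side, reaching 86 mm above the worktop. It slides stiffly and has been set beforehand: leave it.
- blue_mark (a point): Mark for the blue pointer, likewise; set at a height of its own.
- red_tilt (a joint): Tilt of the plate by its red corner, rad: about 0 at rest, grows as the red pad goes down (pad sinks 100 mm x sin, pointer 150 mm x sin), stop at 0.30; below 0 if lifted.
- blue_tilt (a joint): The same for the blue corner; the two tilts are independent.
- mirror: Round mirror, 70 mm across, in a black ring between the two arms; origin at the centre of its underside. Tilts with the plate. Not to be touched.
- module: Loose closed module with grey metal cover, 89 x 61 x 20 mm, beside one arm of the mount. Origin under its centre. Leave it.
- pot: Loose black rubber pot, 62 mm across, 42 mm high, beside the other arm. Origin under its centre. Leave it.
- tape: Loose roll of black tape, 62 mm across, 19 mm high, in front of the mount. Origin under its centre. Leave it.

How it is judged:
By the outcome, as a careful person would: the job done as asked, in the order asked, and still so for the second after the job is handed in, with the robot touching nothing.
It also fails if it takes over 51 s, if anything falls off the work surface, if the arm or the gripper's body presses on something with over 40 N, if the wrist force passes 120 N, or if a joint passes its speed limit or range.

## Working session

There is one attempt and no reset: what is moved stays moved. The work goes in short steps, Python scripts to look and compute and a tool call to move; the robot and the scene stay as the last step left them, time stands still between calls to the robot, and variables do not carry over. Pictures are saved under pics/ and viewed, at most 10 in all, crops included, and the job is handed in when it is done.

Besides the shell and the picture viewer there is one more tool, called after "Request:" by a JSON object that holds its "method" and its "body". apply_moves: Moves the arm, as the interface text tells. Its arguments: {"type":"object","properties":{"targets":{"type":"array"},"grip_force":{"type":"number"}},"required":["targets"]}

```bash
mkdir -p pics
python3 - <<'E'
from plant import arm
import cv2
s=arm.state();print(s)
for n in("side","top"):
    cv2.imwrite(f"pics/{n}0.png",arm.grab_frame(n)); print(n,arm.calibration(n))
E
```

```text
{'time': 0.0, 'joint_pos': array([-1.41695982,  0.39919365,  0.04501477,  1.53785671, -0.0187009 ,
        1.2068939 , -0.05069397]), 'qd': array([ 0.00077301, -0.00048226, -0.00149319, -0.00198125, -0.000637  ,
       -0.00021274, -0.00107257]), 'tau': array([-1.78238988e-04, -4.75147855e+01,  1.36478595e+00, -2.54209310e+01,
        1.16668644e-02,  9.56757140e-03, -3.85353488e-06]), 'tool_pos': array([0.16240962, 0.62874118, 0.23027237]), 'ee_rot': array([-3.13966638e+00,  1.25630817e-04,  2.88889208e+00]), 'contact_force': array([-0.84209581, -1.79825395,  0.01925691]), 'wrist_torque': array([ 0.00564352, -0.02122597,  0.06539384]), 'grip_force': 0.0, 'finger_gap': 0.08534480510526517}
side {'fx': 475.0779953447181, 'fy': 475.0779953447181, 'cx': 326.9668718322559, 'cy': 244.29651217189118, 'R': array([[ 0.98327651, -0.18209027,  0.00323181],
       [-0.11103716, -0.61347095, -0.78187221],
       [ 0.14435394,  0.76843772, -0.62343036]]), 't': array([-0.57706005,  0.11624886,  0.83539731])}
top {'fx': 446.50019492135755, 'fy': 446.50019492135755, 'cx': 323.09410549762003, 'cy': 233.01668238195663, 'R': array([[-9.77375151e-04, -9.99988583e-01,  4.67748551e-03],
       [-9.95019141e-01,  5.06248117e-04, -9.96827560e-02],
       [ 9.96792499e-02, -4.75161506e-03, -9.95008276e-01]]), 't': array([-0.02072621,  0.61181619,  0.87031791])}
```

View pics/side0.png

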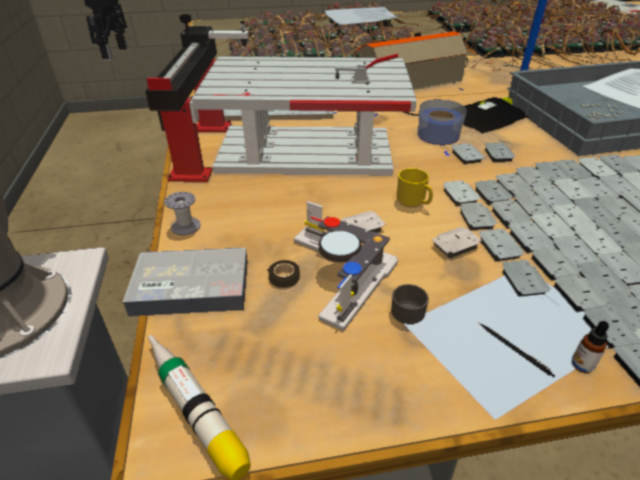

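View pics/top0.png

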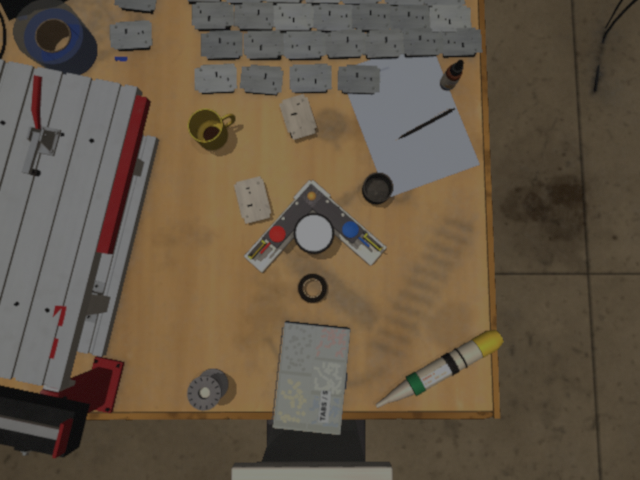

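The side view shows the red pad at about (332,223), the blue pad at (350,269) and the red scale at (315,215). In the top view red is at (278,234), blue at (351,230) and the pivot at (312,188). I'll zoom in on both.

Run:
```python
import cv2,numpy as np
a=cv2.imread("pics/side0.png")[190:335,280:410]; b=cv2.imread("pics/top0.png")[170:280,235:395]
a=cv2.resize(a,None,fx=4,fy=4,interpolation=cv2.INTER_CUBIC)
b=cv2.resize(b,None,fx=5,fy=5,interpolation=cv2.INTER_CUBIC)
b=cv2.convertScaleAbs(b,alpha=1.5)
cv2.imwrite("pics/sc.png",a);cv2.imwrite("pics/tc.png",b)
```

```text
(no output)
```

View pics/sc.png

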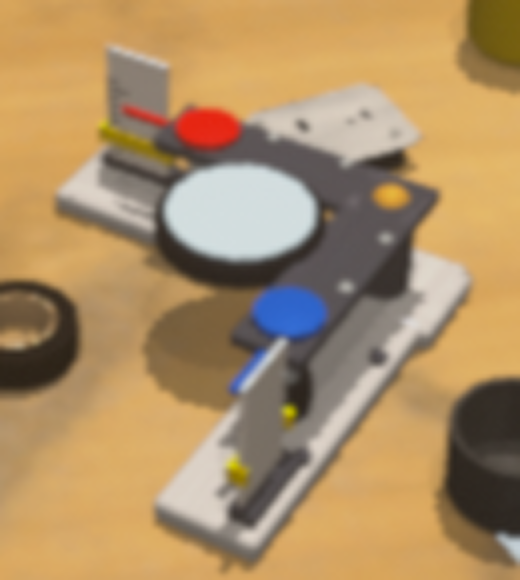

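View pics/tc.png

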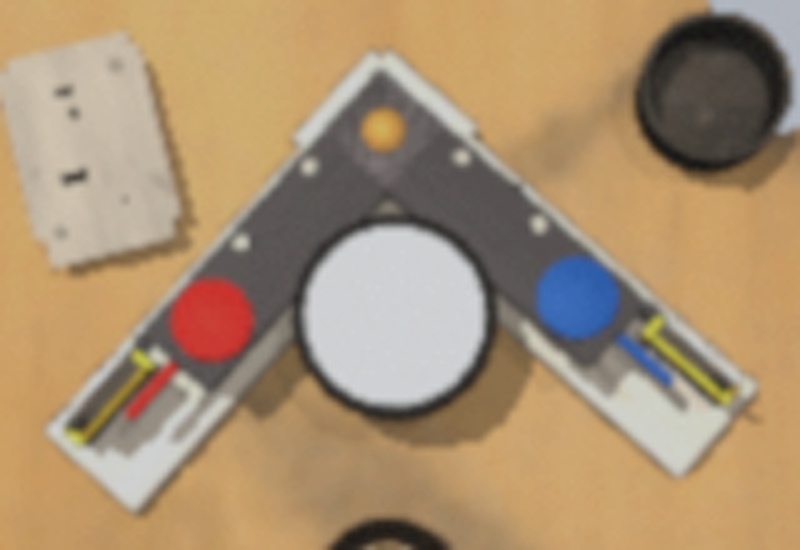

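The crops show both yellow clips lying along the scale plates. In the side crop the red clip's left end is at (103,130), and the blue clip's ends are at (238,470) and (288,412). Next I'll fit the mount pose and the mark heights.

```bash
cat > m.py <<'E'
import cv2,numpy as np
from plant import arm
from scipy.optimize import least_squares
C={n:arm.calibration(n) for n in("side","top")}
def proj(n,X):
    c=C[n];p=np.atleast_2d(X)@c["R"].T+c["t"]
    return np.c_[c["fx"]*p[:,0]/p[:,2]+c["cx"],c["fy"]*p[:,1]/p[:,2]+c["cy"]]
def world(m,P):
    P=np.atleast_2d(np.array(P,float));c,s=np.cos(m[2]),np.sin(m[2])
    return np.c_[m[0]+c*P[:,0]-s*P[:,1],m[1]+s*P[:,0]+c*P[:,1],P[:,2]]
q=.5**.5
def arm_pt(side,r,out,z): # along arm r, outward offset
    s=1 if side=="red" else -1
    return [.07-q*r+q*out, s*(q*r+q*out), z]
E
python3 - <<'E'
from m import *
top=cv2.imread("pics/top0.png");side=cv2.imread("pics/side0.png")
ob={"side":{"red":0,"blue":0},"top":{}}
def hsvmask(im,col):
    h=cv2.cvtColor(im,cv2.COLOR_BGR2HSV);H,S,V=[h[...,i].astype(int) for i in range(3)]
    if col=="red":return ((H<8)|(H>172))&(S>150)&(V>90)
    if col=="blue":return (H>100)&(H<125)&(S>140)&(V>70)
    return (H>24)&(H<34)&(S>130)&(V>70)
win={"side":(280,190,410,335),"top":(235,170,395,280)}
for n,im in(("side",side),("top",top)):
    x0,y0,x1,y1=win[n]
    for col in("red","blue","yellow"):
        m=hsvmask(im[y0:y1,x0:x1],col).astype(np.uint8)
        k,l,st,c=cv2.connectedComponentsWithStats(m)
        for i in range(1,k):
            if st[i,4]>3: print(n,col,st[i]+[x0,y0,0,0,0],np.round(c[i]+[x0,y0],1))
# fit from hand points
obs=[]
sc=lambda u,v:(u/4+280-.375,v/4+190-.375); tc=lambda u,v:(u/5+235-.4,v/5+170-.4)
obs=[("side",("red",.1,0,.072),sc(209,128)),("side",("blue",.1,0,.072),sc(290,312)),
("top",("red",.1,0,.072),tc(212,320)),("top",("blue",.1,0,.072),tc(577,297)),
("side",("red",.15,0,.062),sc(125,109)),("top",("red",.15,0,.062),tc(130,415)),("top",("blue",.15,0,.062),tc(672,384)),("side",("blue",.15,0,.062),sc(235,388))]
f=lambda m:np.concatenate([(proj(n,world(m,arm_pt(*p)))[0]-uv) for n,p,uv in obs])
r=least_squares(f,[.6,0,0]);print(r.x,np.round(r.fun.reshape(-1,2),1))
m=r.x;np.save("mount.npy",m)
for s in("red","blue"):
    for nm,p in(("pad",(.1,0,.072)),("tip",(.15,0,.062))):print(s,nm,world(m,arm_pt(s,*p))[0])
# clip: predicted pixels of clip ends by height
for s in("red","blue"):
  for z in(.044,.036,.028):
    for rr in(.132,.168):
      P=world(m,arm_pt(s,rr,.013,z)); a=proj("side",P)[0];b=proj("top",P)[0]
      print(s,z,rr,"side crop",np.round((a-[280,190]+.375)*4),"top crop",np.round((b-[235,170]+.4)*5))
E
```

```text
side red [311 217  11   4  21] [316.  218.6]
side red [324 217  16  11 140] [331.4 221.7]
side blue [344 262  17  13 177] [352.  267.7]
side yellow [305 220   4   4   8] [306.5 221.6]
side yellow [351 291   4   4  14] [352.3 292.5]
side yellow [337 305   5   5  17] [338.8 306.9]
top red [269 226  16  16 207] [276.8 233.7]
top red [261 243   9  10  25] [264.5 247.7]
top blue [343 222  15  16 193] [349.9 229.2]
top blue [359 238   9   8  12] [362.5 240.8]
top yellow [364 234  17  16  52] [371.3 242.2]
top yellow [262 240   4   4   9] [263.1 241.9]
top yellow [249 256   3   2   4] [250.  256.5]
[ 0.61309813 -0.00408072  0.0607503 ] [[-0.3 -2. ]
 [-0.2 -1.8]
 [ 0.6 -0.8]
 [ 1.  -0.7]
 [-0.8 -0.8]
 [ 0.2 -0. ]
 [ 1.  -0.5]
 [-1.   0.6]]
red pad [0.60809571 0.06645637 0.072     ]
red tip [0.57065907 0.09959996 0.062     ]
blue pad [ 0.61668182 -0.07470411  0.072     ]
blue tip [ 0.58353823 -0.11214075  0.062     ]
red 0.044 0.132 side crop [166. 133.] top crop [144. 362.]
red 0.044 0.168 side crop [107. 112.] top crop [ 82. 430.]
red 0.036 0.132 side crop [166. 146.] top crop [146. 363.]
red 0.036 0.168 side crop [107. 124.] top crop [ 85. 431.]
red 0.028 0.132 side crop [166. 158.] top crop [149. 365.]
red 0.028 0.168 side crop [108. 137.] top crop [ 89. 432.]
blue 0.044 0.132 side crop [277. 407.] top crop [659. 330.]
blue 0.044 0.168 side crop [235. 459.] top crop [728. 390.]
blue 0.036 0.132 side crop [277. 420.] top crop [657. 332.]
blue 0.036 0.168 side crop [235. 472.] top crop [725. 391.]
blue 0.028 0.132 side crop [276. 433.] top crop [655. 334.]
blue 0.028 0.168 side crop [235. 486.] top crop [723. 393.]
```

```bash
cat >> m.py <<'E'
def tri(a,b):
    f=lambda X:np.r_[proj("side",X)[0]-a,proj("top",X)[0]-b]
    r=least_squares(f,[.5,.1,.1]);return np.round(r.x,3),np.round(r.fun,1)
def ray(n,uv,ax,val):
    c=C[n];o=-c["R"].T@c["t"];d=c["R"].T@[(uv[0]-c["cx"])/c["fx"],(uv[1]-c["cy"])/c["fy"],1]
    return np.round(o+d*(val-o[ax])/d[ax],3)
E
python3 - <<'E'
from m import *
print("beam end",tri((152,100),(62,455)),tri((170,108),(80,455)))
print("platform corner",tri((413,103),(145,95)),tri((195,105),(78,352)))
print("knob at y .6,.8",ray("side",(185,17),1,.6),ray("side",(185,17),1,.8),"beam far top",ray("side",(205,42),1,.6))
sc=lambda u,v:(u/4+280-.375,v/4+190-.375); tc=lambda u,v:(u/5+235-.4,v/5+170-.4)
for nm,a,b in(("redpad",(208,128),(212,320)),("bluepad",(290,312),(577,297)),("redtip",(125,109),(130,415)),("bluetip",(235,388),(672,384)),
 ("rclip L",(103,130),(75,437)),("rclip R",(172,157),(142,358)),("bclip far",(288,412),(652,325)),("bclip near",(238,470),(738,398))):
    print(nm,tri(sc(*a),tc(*b)))
E
```

```text
beam end (array([0.26 , 0.377, 0.217]), array([-5.2, -0.6, -0.3, -3.6])) (array([0.271, 0.355, 0.21 ]), array([-18.2,  -1.9,  -0.8, -12.9]))
platform corner (array([0.826, 0.276, 0.209]), array([-0.9,  0.2,  0.2, -0.7])) (array([0.389, 0.371, 0.196]), array([14. ,  0.5, -0. , 10. ]))
knob at y .6,.8 [0.35  0.6   0.328] [0.332 0.8   0.283] beam far top [0.388 0.6   0.268]
redpad (array([0.608, 0.068, 0.066]), array([-0.4,  0. ,  0. , -0.4]))
bluepad (array([ 0.617, -0.073,  0.067]), array([-0.4,  0. ,  0.1, -0.5]))
redtip (array([0.571, 0.1  , 0.059]), array([-0.4,  0. ,  0. , -0.4]))
bluetip (array([ 0.584, -0.11 ,  0.061]), array([-0.8,  0.1,  0.1, -0.9]))
rclip L (array([0.564, 0.127, 0.029]), array([-0.1,  0. ,  0. , -0.1]))
rclip R (array([0.596, 0.1  , 0.026]), array([-0.1,  0. ,  0. , -0.1]))
bclip far (array([ 0.609, -0.105,  0.038]), array([-0.6,  0.1,  0.1, -0.8]))
bclip near (array([ 0.58 , -0.139,  0.042]), array([-0.8,  0.1,  0.1, -0.9]))
```

Request:
{"method": "apply_moves", "body": {"targets": [{"z":0.06,"wz":-0.15,"claw":1},{"z":0.12,"wz":-0.3,"claw":1},{"z":0.18,"wz":-0.46,"claw":1},{"z":0.21,"x":0.02,"y":-0.03,"wz":-0.46,"claw":1},{"z":0.21,"x":0.055,"y":-0.075,"wz":-0.46,"claw":1},{"z":0.21,"x":0.09,"y":-0.12,"wz":-0.46,"claw":1},{"z":0.21,"x":0.125,"y":-0.165,"wz":-0.46,"claw":1},{"z":0.21,"x":0.16,"y":-0.21,"wz":-0.46,"claw":1}], "grip_force": 20}}

```text
validation failed for argument at $.ta...
```

Request:
{"method": "apply_moves", "body": {"targets": [{"x":0,"y":0,"z":0.06,"wx":0,"wy":0,"wz":-0.15,"claw":1},{"x":0,"y":0,"z":0.12,"wx":0,"wy":0,"wz":-0.3,"claw":1},{"x":0,"y":0,"z":0.18,"wx":0,"wy":0,"wz":-0.46,"claw":1},{"x":0.02,"y":-0.03,"z":0.21,"wx":0,"wy":0,"wz":-0.46,"claw":1},{"x":0.055,"y":-0.075,"z":0.21,"wx":0,"wy":0,"wz":-0.46,"claw":1},{"x":0.09,"y":-0.12,"z":0.21,"wx":0,"wy":0,"wz":-0.46,"claw":1},{"x":0.125,"y":-0.165,"z":0.21,"wx":0,"wy":0,"wz":-0.46,"claw":1},{"x":0.16,"y":-0.21,"z":0.21,"wx":0,"wy":0,"wz":-0.46,"claw":1}], "grip_force": 20}}

```text
time: 1.1
tool_pos: [0.3234, 0.4176, 0.4409]
ee_rot: [-3.141, 0.0, 2.429]
contact_force: [0.5, -0.2, 0.4]
finger_gap: -0.0
grip_force: 0.0
```

Request:
{"method": "apply_moves", "body": {"targets": [{"x":0.03,"y":-0.037,"z":0,"wx":0,"wy":0,"wz":0,"claw":1},{"x":0.06,"y":-0.074,"z":0,"wx":0,"wy":0,"wz":0,"claw":1},{"x":0.09,"y":-0.111,"z":0,"wx":0,"wy":0,"wz":0,"claw":1},{"x":0.12,"y":-0.148,"z":0,"wx":0,"wy":0,"wz":0,"claw":1},{"x":0.15,"y":-0.185,"z":0,"wx":0,"wy":0,"wz":0,"claw":1},{"x":0.18,"y":-0.222,"z":0,"wx":0,"wy":0,"wz":0,"claw":1},{"x":0.21,"y":-0.259,"z":0,"wx":0,"wy":0,"wz":0,"claw":1},{"x":0.24,"y":-0.296,"z":-0.03,"wx":0,"wy":0,"wz":0,"claw":1}]}}

```text
time: 2.1
tool_pos: [0.5645, 0.1224, 0.4127]
ee_rot: [3.137, 0.002, 2.429]
contact_force: [-0.0, 0.5, -0.1]
finger_gap: 0.0003
grip_force: 0.0
```

Request:
{"method": "apply_moves", "body": {"targets": [{"x":0.02,"y":-0.025,"z":-0.04,"wx":0,"wy":0,"wz":0,"claw":1},{"x":0.04,"y":-0.05,"z":-0.09,"wx":0,"wy":0,"wz":0,"claw":1},{"x":0.045,"y":-0.055,"z":-0.14,"wx":0,"wy":0,"wz":0,"claw":1},{"x":0.045,"y":-0.055,"z":-0.19,"wx":0,"wy":0,"wz":0,"claw":1},{"x":0.045,"y":-0.055,"z":-0.24,"wx":0,"wy":0,"wz":0,"claw":1},{"x":0.045,"y":-0.055,"z":-0.28,"wx":0,"wy":0,"wz":0,"claw":1},{"x":0.045,"y":-0.055,"z":-0.31,"wx":0,"wy":0,"wz":0,"claw":1},{"x":0.045,"y":-0.055,"z":-0.31,"wx":0,"wy":0,"wz":0,"claw":1}]}}

```text
time: 3.1
tool_pos: [0.6051, 0.0683, 0.0986]
ee_rot: [-3.137, -0.004, 2.429]
contact_force: [-0.3, 0.0, 0.6]
finger_gap: 0.0002
grip_force: 0.0
```

Run:
```python
from m import *
s=arm.grab_frame("side");t=arm.grab_frame("top");st=arm.state()
cv2.imwrite("pics/side1.png",s);cv2.imwrite("pics/top1.png",t)
print(st["time"],st["tool_pos"],st["ee_rot"],st["contact_force"])
a=cv2.resize(s[170:320,270:400],None,fx=3.9,fy=3.9,interpolation=cv2.INTER_CUBIC)
b=cv2.resize(t[170:280,245:345],None,fx=2.8,fy=2.8)
o=np.zeros((a.shape[0],a.shape[1]+b.shape[1],3),np.uint8);o[:,:a.shape[1]]=a;o[:b.shape[0],a.shape[1]:]=cv2.convertScaleAbs(b,alpha=1.4)
cv2.imwrite("pics/c1.png",o);print(o.shape, proj("side",st["tool_pos"]),proj("top",st["tool_pos"]))
```

```text
3.2 [0.60803654 0.06826661 0.10200618] [3.14109950e+00 6.47560353e-04 2.42876399e+00] [0.62597643 1.15796159 0.47406056]
(585, 787, 3) [[331.50232735 206.32236014]] [[275.10589868 231.22579352]]
```

View pics/c1.png

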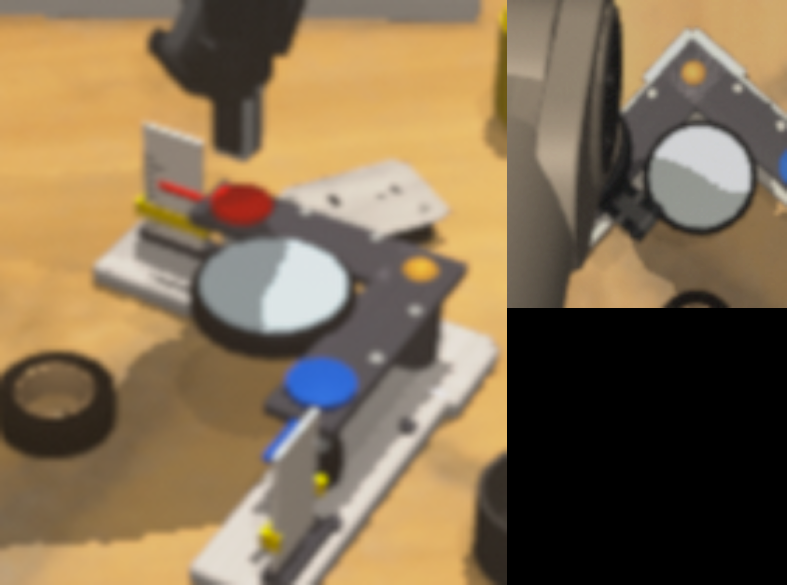

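The fingertips hang centred above the red pad, with the tip at crop (238,152) and the pad at (242,205). The clip is about 30 mm below the pointer. I'll press partway first.

Request:
{"method": "apply_moves", "body": {"targets": [{"x":0,"y":0,"z":-0.015,"wx":0,"wy":0,"wz":0,"claw":1},{"x":0,"y":0,"z":-0.025,"wx":0,"wy":0,"wz":0,"claw":1},{"x":0,"y":0,"z":-0.031,"wx":0,"wy":0,"wz":0,"claw":1},{"x":0,"y":0,"z":-0.036,"wx":0,"wy":0,"wz":0,"claw":1},{"x":0,"y":0,"z":-0.04,"wx":0,"wy":0,"wz":0,"claw":1},{"x":0,"y":0,"z":-0.043,"wx":0,"wy":0,"wz":0,"claw":1},{"x":0,"y":0,"z":-0.044,"wx":0,"wy":0,"wz":0,"claw":1},{"x":0,"y":0,"z":-0.044,"wx":0,"wy":0,"wz":0,"claw":1}]}}

```text
time: 4.2
tool_pos: [0.6074, 0.0689, 0.0577]
ee_rot: [3.141, -0.001, 2.429]
contact_force: [-3.6, 1.8, 5.8]
finger_gap: -0.0001
grip_force: 2.9
```

```bash
cat > look.py <<'E'
from m import *
def look(n,x0,y0,x1,y1,k):
    s=np.mean([arm.grab_frame("side") for _ in range(2)],0).astype(np.uint8);st=arm.state()
    cv2.imwrite(f"pics/{n}_full.png",s)
    print(st["time"],st["tool_pos"],st["contact_force"])
    r=cv2.imread("pics/side1.png")
    o=np.hstack([cv2.resize(i[y0:y1,x0:x1],None,fx=k,fy=k,interpolation=cv2.INTER_CUBIC) for i in(r,s)])
    cv2.imwrite(f"pics/{n}.png",o);print(o.shape)
E
python3 -c "
from look import look
look('r1',295,185,345,245,8)"
```

```text
4.3 [0.60732648 0.06891562 0.05771328] [-3.29396627  2.36184665  5.67716844]
(480, 800, 3)
```

View pics/r1.png

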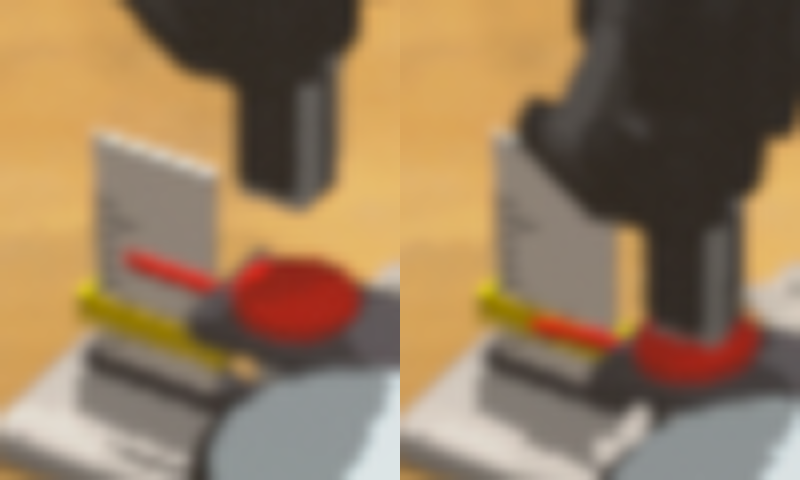

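The pressed view shows the red tip going from (127,257) to (135,325) in the crop, a sink of about 21.8 mm, which agrees with force and TCP height. The clip line runs from (80,292) to (225,355). I'll compute what is left.

Run:
```python
from m import *
m=np.load("mount.npy")
P=lambda *a:proj("side",world(m,arm_pt(*a)))[0]
for s in("red","blue"):
  for z in(.062,.04,.035,.03):
    print(s,z,"tip",np.round(P(s,.15,0,z),2),"out13-tip",np.round(P(s,.15,.013,z)-P(s,.15,0,z),2),"out10",np.round(P(s,.15,.010,z)-P(s,.15,0,z),2),"dr36",np.round(P(s,.168,.013,z)-P(s,.132,.013,z),2))
# subpixel profile: clip rows by column (yellow measure) and red-tip
im=cv2.imread("pics/side1.png").astype(int)
for u in range(304,325):
    c=im[214:240,u]; w=np.clip(np.minimum(c[:,1],c[:,2])-c[:,0]-95,0,None)
    print(u, round((w*np.arange(214,240)).sum()/max(w.sum(),1),2), w.sum(), w.nonzero()[0]+214)
for f in("side1","r1_full"):
    im=cv2.imread(f"pics/{f}.png").astype(int)
    for u in range(308,324):
        c=im[210:236,u];w=np.clip(c[:,2]-c[:,1]-60,0,None);print(f,u,round((w*np.arange(210,236)).sum()/max(w.sum(),1),2),w.sum())
```

```text
red 0.062 tip [310.12 216.11] out13-tip [ 3.45 -3.16] out10 [ 2.66 -2.43] dr36 [-15.    -5.27]
red 0.04 tip [310.33 224.94] out13-tip [ 3.4  -3.19] out10 [ 2.62 -2.46] dr36 [-14.79  -5.32]
red 0.035 tip [310.37 226.91] out13-tip [ 3.39 -3.2 ] out10 [ 2.61 -2.47] dr36 [-14.74  -5.34]
red 0.03 tip [310.42 228.87] out13-tip [ 3.38 -3.21] out10 [ 2.61 -2.47] dr36 [-14.7   -5.35]
blue 0.062 tip [337.33 287.2 ] out13-tip [6.77 2.81] out10 [5.2  2.16] dr36 [-10.64  12.95]
blue 0.04 tip [337.11 296.58] out13-tip [6.65 2.83] out10 [5.11 2.17] dr36 [-10.47  13.01]
blue 0.035 tip [337.07 298.66] out13-tip [6.63 2.83] out10 [5.09 2.17] dr36 [-10.43  13.02]
blue 0.03 tip [337.02 300.74] out13-tip [6.6  2.83] out10 [5.07 2.18] dr36 [-10.4   13.03]
304 221.0 8 [221]
305 220.96 89 [220 221 222]
306 221.52 116 [220 221 222 223]
307 222.8 55 [222 223 224]
308 223.39 36 [223 224]
309 223.76 29 [223 224]
310 224.27 30 [224 225]
311 224.51 35 [224 225]
312 224.79 29 [224 225]
313 225.29 24 [225 226]
314 225.6 30 [225 226]
315 226.0 27 [225 226 227]
316 226.4 20 [226 227]
317 227.0 4 [227]
318 0.0 0 []
319 0.0 0 []
320 0.0 0 []
321 0.0 0 []
322 0.0 0 []
323 0.0 0 []
324 0.0 0 []
side1 308 0.0 0
side1 309 0.0 0
side1 310 0.0 0
side1 311 216.98 43
side1 312 217.28 97
side1 313 217.5 122
side1 314 217.84 135
side1 315 218.19 138
side1 316 218.47 133
side1 317 218.84 138
side1 318 219.2 144
side1 319 219.51 142
side1 320 219.77 123
side1 321 219.79 56
side1 322 220.0 11
side1 323 220.0 5
r1_full 308 0.0 0
r1_full 309 0.0 0
r1_full 310 0.0 0
r1_full 311 225.0 19
r1_full 312 225.13 92
r1_full 313 225.26 129
r1_full 314 225.4 134
r1_full 315 225.67 128
r1_full 316 225.93 127
r1_full 317 226.18 130
r1_full 318 226.39 127
r1_full 319 226.64 132
r1_full 320 226.85 123
r1_full 321 227.06 71
r1_full 322 227.0 9
r1_full 323 0.0 0
```

Request:
{"method": "apply_moves", "body": {"targets": [{"x":0,"y":0,"z":-0.0015,"wx":0,"wy":0,"wz":0,"claw":1},{"x":0,"y":0,"z":-0.003,"wx":0,"wy":0,"wz":0,"claw":1},{"x":0,"y":0,"z":-0.004,"wx":0,"wy":0,"wz":0,"claw":1},{"x":0,"y":0,"z":-0.005,"wx":0,"wy":0,"wz":0,"claw":1},{"x":0,"y":0,"z":-0.005,"wx":0,"wy":0,"wz":0,"claw":1},{"x":0,"y":0,"z":-0.005,"wx":0,"wy":0,"wz":0,"claw":1},{"x":0,"y":0,"z":-0.005,"wx":0,"wy":0,"wz":0,"claw":1},{"x":0,"y":0,"z":-0.005,"wx":0,"wy":0,"wz":0,"claw":1}]}}

```text
time: 5.3
tool_pos: [0.6077, 0.0688, 0.0531]
ee_rot: [3.141, -0.0, 2.429]
contact_force: [-4.2, 1.2, 6.9]
finger_gap: 0.0
grip_force: 3.9
```

Run:
```python
from look import *
look('r2',295,185,345,245,8)
im=cv2.imread(f"pics/r2_full.png").astype(int)
for u in range(309,320):
    c=im[210:240,u];w=np.clip(c[:,2]-c[:,1]-60,0,None);y=np.clip(np.minimum(c[:,1],c[:,2])-c[:,0]-70,0,None);r=np.arange(210,240);print(u,round((w*r).sum()/max(w.sum(),1),2),w.sum(),round((y*r).sum()/max(y.sum(),1),2),r[y>0])
```

```text
5.4 [0.60767277 0.06879536 0.05313556] [-3.59241652  1.49075244  7.63963329]
(480, 800, 3)
309 0.0 0 223.89 [223 224 225]
310 0.0 0 224.16 [223 224 225]
311 0.0 0 224.64 [223 224 225 226]
312 227.67 42 224.91 [224 225 226]
313 227.76 88 225.18 [224 225 226]
314 227.98 108 225.55 [225 226 227]
315 228.14 120 225.82 [225 226 227]
316 228.33 119 226.19 [225 226 227]
317 228.52 101 226.49 [226 227]
318 228.69 101 226.61 [226 227]
319 228.9 115 226.8 [226 227]
```

View pics/r2.png

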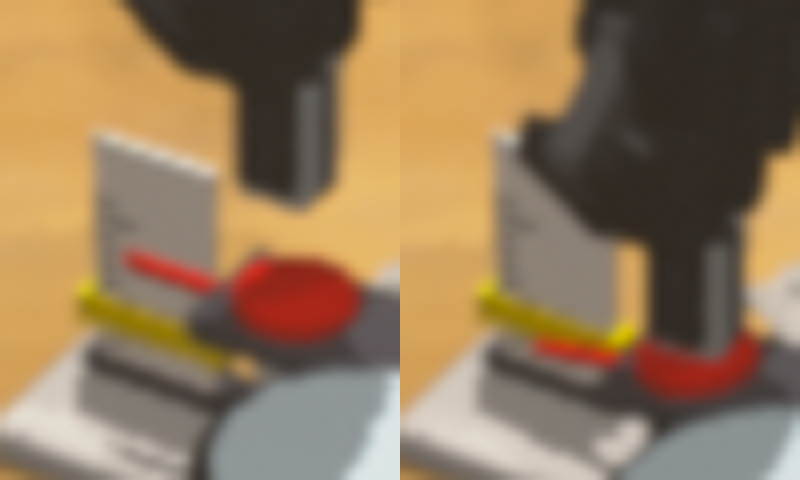

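The red tip is now at (535,343) in the crop, about 1.5 mm short of level. I'll press it slightly further, hold, then release.

Request:
{"method": "apply_moves", "body": {"targets": [{"x":0,"y":0,"z":-0.0009,"wx":0,"wy":0,"wz":0,"claw":1},{"x":0,"y":0,"z":-0.0009,"wx":0,"wy":0,"wz":0,"claw":1},{"x":0,"y":0,"z":-0.0009,"wx":0,"wy":0,"wz":0,"claw":1},{"x":0,"y":0,"z":-0.0009,"wx":0,"wy":0,"wz":0,"claw":1},{"x":0,"y":0,"z":-0.0009,"wx":0,"wy":0,"wz":0,"claw":1},{"x":0,"y":0,"z":-0.0009,"wx":0,"wy":0,"wz":0,"claw":1},{"x":0,"y":0,"z":-0.0009,"wx":0,"wy":0,"wz":0,"claw":1},{"x":0,"y":0,"z":-0.0009,"wx":0,"wy":0,"wz":0,"claw":1}]}}

```text
time: 6.4
tool_pos: [0.6078, 0.0687, 0.0523]
ee_rot: [3.141, -0.0, 2.429]
contact_force: [-4.4, 0.4, 7.0]
finger_gap: 0.0002
grip_force: 4.0
```

Run:
```python
from look import *
look('r3',295,185,345,245,8)
im=cv2.imread(f"pics/r3_full.png").astype(int)
for u in range(310,319):
    c=im[210:240,u];w=np.clip(c[:,2]-c[:,1]-60,0,None);r=np.arange(210,240);print(u,round((w*r).sum()/max(w.sum(),1),2),w.sum())
```

```text
6.5 [0.60775613 0.06871882 0.05230915] [-3.94819235  1.29208091  8.23627248]
(480, 800, 3)
310 0.0 0
311 0.0 0
312 228.2 41
313 228.23 115
314 228.34 129
315 228.57 107
316 228.8 99
317 228.99 108
318 229.14 121
```

Request:
{"method": "apply_moves", "body": {"targets": [{"x":0,"y":0,"z":0,"wx":0,"wy":0,"wz":0,"claw":1},{"x":0,"y":0,"z":0.006,"wx":0,"wy":0,"wz":0,"claw":1},{"x":0,"y":0,"z":0.013,"wx":0,"wy":0,"wz":0,"claw":1},{"x":0,"y":0,"z":0.02,"wx":0,"wy":0,"wz":0,"claw":1},{"x":0,"y":0,"z":0.03,"wx":0,"wy":0,"wz":0,"claw":1},{"x":0,"y":0,"z":0.055,"wx":0,"wy":0,"wz":0,"claw":1},{"x":0,"y":0,"z":0.085,"wx":0,"wy":0,"wz":0,"claw":1},{"x":0,"y":0,"z":0.11,"wx":0,"wy":0,"wz":0,"claw":1}]}}

```text
time: 7.5
tool_pos: [0.6082, 0.0679, 0.163]
ee_rot: [3.141, 0.002, 2.428]
contact_force: [0.2, 0.1, 0.1]
finger_gap: -0.0002
grip_force: 0.0
```

Request:
{"method": "apply_moves", "body": {"targets": [{"x":0.002,"y":-0.03,"z":0,"wx":0,"wy":0,"wz":0.18,"claw":1},{"x":0.004,"y":-0.06,"z":0,"wx":0,"wy":0,"wz":0.36,"claw":1},{"x":0.006,"y":-0.09,"z":0,"wx":0,"wy":0,"wz":0.54,"claw":1},{"x":0.008,"y":-0.12,"z":0,"wx":0,"wy":0,"wz":0.72,"claw":1},{"x":0.009,"y":-0.142,"z":0,"wx":0,"wy":0,"wz":0.9,"claw":1},{"x":0.009,"y":-0.142,"z":0,"wx":0,"wy":0,"wz":1.08,"claw":1},{"x":0.009,"y":-0.142,"z":-0.02,"wx":0,"wy":0,"wz":1.26,"claw":1},{"x":0.009,"y":-0.142,"z":-0.04,"wx":0,"wy":0,"wz":1.44,"claw":1}]}}

```text
time: 8.5
tool_pos: [0.617, -0.0744, 0.1215]
ee_rot: [-3.14, 0.001, -2.409]
contact_force: [-0.3, -0.0, -0.4]
finger_gap: -0.0003
grip_force: 0.0
```

Request:
{"method": "apply_moves", "body": {"targets": [{"x":0,"y":0,"z":-0.01,"wx":0,"wy":0,"wz":0.13,"claw":1},{"x":0,"y":0,"z":-0.02,"wx":0,"wy":0,"wz":0.13,"claw":1},{"x":0,"y":0,"z":-0.02,"wx":0,"wy":0,"wz":0.13,"claw":1},{"x":0,"y":0,"z":-0.02,"wx":0,"wy":0,"wz":0.13,"claw":1},{"x":0,"y":0,"z":-0.02,"wx":0,"wy":0,"wz":0.13,"claw":1},{"x":0,"y":0,"z":-0.02,"wx":0,"wy":0,"wz":0.13,"claw":1},{"x":0,"y":0,"z":-0.02,"wx":0,"wy":0,"wz":0.13,"claw":1},{"x":0,"y":0,"z":-0.02,"wx":0,"wy":0,"wz":0.13,"claw":1}]}}

```text
time: 9.5
tool_pos: [0.6166, -0.0736, 0.1015]
ee_rot: [3.142, 0.0, -2.284]
contact_force: [0.4, -1.0, -0.1]
finger_gap: -0.0
grip_force: 0.0
```

Run:
```python
from look import *
look('b0',300,235,365,320,6)
im=cv2.imread(f"pics/b0_full.png").astype(int)
for u in range(310,319):
    c=im[210:240,u];w=np.clip(c[:,2]-c[:,1]-60,0,None);r=np.arange(210,240);print(u,round((w*r).sum()/max(w.sum(),1),2),w.sum())
print(proj("side",arm.state()["tool_pos"]))
```

```text
9.6 [ 0.61655939 -0.07365753  0.10145113] [ 0.62254789 -0.51992465  0.43331774]
(510, 780, 3)
310 217.0 5
311 216.94 71
312 217.24 129
313 217.5 159
314 217.85 171
315 218.17 175
316 218.49 175
317 218.86 177
318 219.18 179
[[352.31564964 252.35832498]]
```

View pics/b0.png

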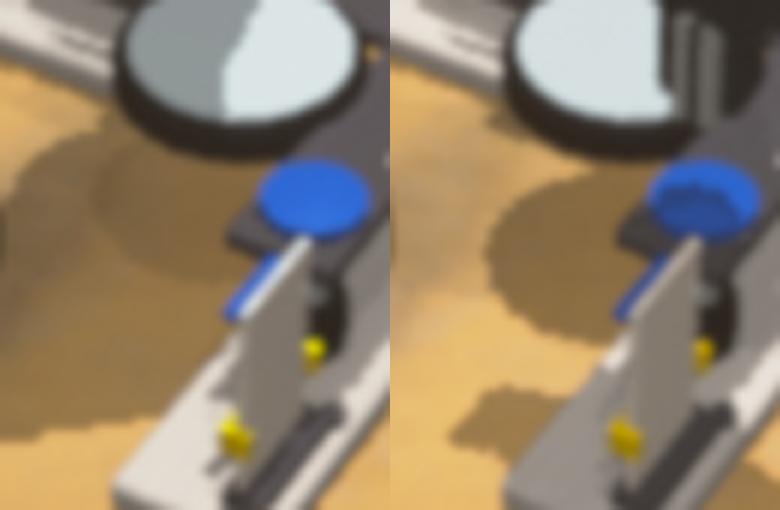

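Red has sprung fully back: its tip row reads 216.94, against 216.98 before. The crop shows the blue tip at (232,312) and the clip ends at (237,437) and (314,351), so the clip middle is near (275,394). Now I'll press blue partway.

Request:
{"method": "apply_moves", "body": {"targets": [{"x":0,"y":0,"z":-0.015,"wx":0,"wy":0,"wz":0,"claw":1},{"x":0,"y":0,"z":-0.025,"wx":0,"wy":0,"wz":0,"claw":1},{"x":0,"y":0,"z":-0.031,"wx":0,"wy":0,"wz":0,"claw":1},{"x":0,"y":0,"z":-0.036,"wx":0,"wy":0,"wz":0,"claw":1},{"x":0,"y":0,"z":-0.04,"wx":0,"wy":0,"wz":0,"claw":1},{"x":0,"y":0,"z":-0.042,"wx":0,"wy":0,"wz":0,"claw":1},{"x":0,"y":0,"z":-0.042,"wx":0,"wy":0,"wz":0,"claw":1},{"x":0,"y":0,"z":-0.042,"wx":0,"wy":0,"wz":0,"claw":1}]}}

```text
time: 10.6
tool_pos: [0.6164, -0.074, 0.0597]
ee_rot: [3.142, -0.0, -2.285]
contact_force: [-4.2, -1.6, 5.0]
finger_gap: -0.0001
grip_force: 2.6
```

Run:
```python
from look import *
look('b1',300,235,365,320,6)
for f in("side1","b0_full","b1_full"):
    im=cv2.imread(f"pics/{f}.png").astype(int)[270:320,325:360]
    for nm,w in(("blue",np.clip(im[...,0]-im[...,2]-30,0,None)*(np.arange(270,320)[:,None]>(277))),("yel",np.clip(np.minimum(im[...,1],im[...,2])-im[...,0]-60,0,None))):
        k,l,stt,c=cv2.connectedComponentsWithStats((w>0).astype(np.uint8))
        for i in range(1,k):
            if stt[i,4]<4: continue
            ww=w*(l==i);v,u=np.mgrid[270:320,325:360];print(f,nm,stt[i][:4]+[325,270,0,0],round((ww*u).sum()/ww.sum(),2),round((ww*v).sum()/ww.sum(),2))
```

```text
10.7 [ 0.61661886 -0.07381456  0.05969735] [-3.70455381 -1.4739168   4.74999877]
(510, 780, 3)
side1 blue [338 278   9  10] 341.61 282.21
side1 yel [350 291   4   6] 351.94 292.73
side1 yel [336 304   6   7] 338.71 307.07
side1 yel [354 312   6   8] 357.41 317.04
b0_full blue [338 278   8  10] 341.47 282.32
b0_full yel [325 291  10  10] 328.16 295.03
b0_full yel [351 291   3   6] 351.89 293.18
b0_full yel [337 305   5   7] 338.76 307.56
b1_full blue [352 278   7   3] 354.25 278.5
b1_full yel [325 289  11   7] 328.87 292.61
b1_full yel [351 291   3   6] 351.91 293.23
b1_full yel [337 304   5   8] 338.75 307.55
```

View pics/b1.png

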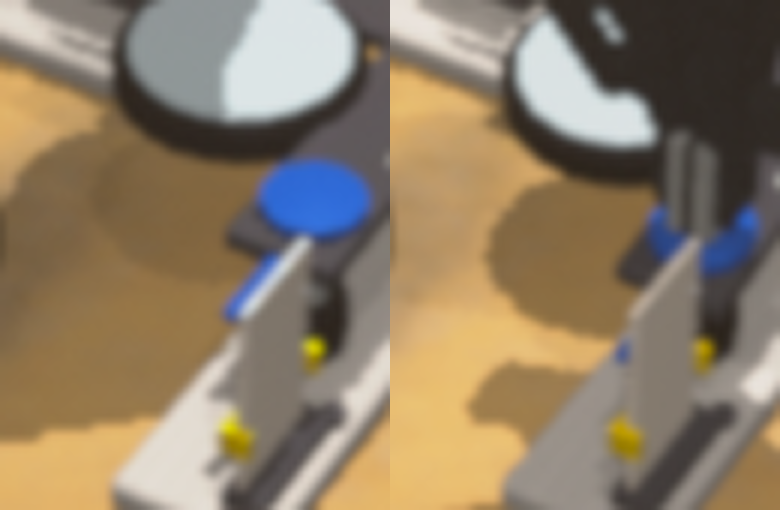

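Blue's tip is now at (232,355) in the crop, a sink of about 18 mm. Some 5 to 6 mm of pointer travel remains, so I'll go 3.4 mm lower at the pad and check.

Request:
{"method": "apply_moves", "body": {"targets": [{"x":0,"y":0,"z":-0.001,"wx":0,"wy":0,"wz":0,"claw":1},{"x":0,"y":0,"z":-0.002,"wx":0,"wy":0,"wz":0,"claw":1},{"x":0,"y":0,"z":-0.003,"wx":0,"wy":0,"wz":0,"claw":1},{"x":0,"y":0,"z":-0.0034,"wx":0,"wy":0,"wz":0,"claw":1},{"x":0,"y":0,"z":-0.0034,"wx":0,"wy":0,"wz":0,"claw":1},{"x":0,"y":0,"z":-0.0034,"wx":0,"wy":0,"wz":0,"claw":1},{"x":0,"y":0,"z":-0.0034,"wx":0,"wy":0,"wz":0,"claw":1},{"x":0,"y":0,"z":-0.0034,"wx":0,"wy":0,"wz":0,"claw":1}]}}

```text
time: 11.7
tool_pos: [0.617, -0.0737, 0.0566]
ee_rot: [-3.141, 0.001, -2.284]
contact_force: [-3.5, -1.6, 6.2]
finger_gap: 0.0001
grip_force: 3.1
```

Run:
```python
from look import *
look('b2',328,275,360,315,12)
for f in("b0_full","b1_full","b2_full"):
    im=cv2.imread(f"pics/{f}.png").astype(int)
    for u in(337,338,339):
        c=im[278:304,u];w=np.clip(c[:,0]-c[:,2]+10,0,None);r=np.arange(278,304);print(f,u,round((w*r).sum()/max(w.sum(),1),2),dict(zip(r[w>0].tolist(),w[w>0].tolist())))
```

```text
11.8 [ 0.61695046 -0.07370451  0.05653729] [-3.2407573  -1.56657916  6.09187731]
(480, 768, 3)
b0_full 337 286.67 {286: 7, 287: 14}
b0_full 338 286.34 {285: 29, 286: 62, 287: 61, 288: 12}
b0_full 339 285.63 {284: 40, 285: 70, 286: 67, 287: 45, 288: 10}
b1_full 337 294.36 {294: 18, 295: 10}
b1_full 338 293.59 {292: 18, 293: 52, 294: 57, 295: 26}
b1_full 339 293.1 {291: 11, 292: 33, 293: 46, 294: 40, 295: 15}
b2_full 337 295.51 {294: 5, 295: 26, 296: 24, 297: 6}
b2_full 338 295.09 {293: 10, 294: 42, 295: 62, 296: 51, 297: 14}
b2_full 339 294.77 {293: 20, 294: 39, 295: 43, 296: 33, 297: 7}
```

View pics/b2.png

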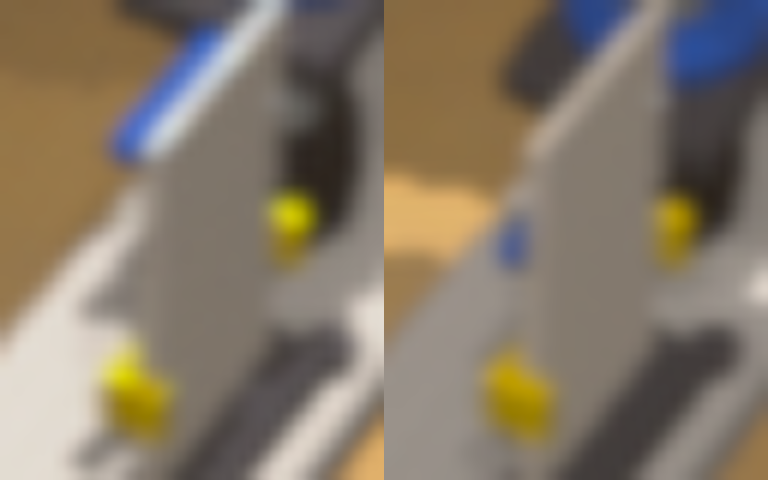

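The blue tip is at (513,240) in the crop and the clip ends at (518,395) and (675,232), so about 1 to 2 mm of pointer travel remains. I'll make a small last step and hold, then release.

Request:
{"method": "apply_moves", "body": {"targets": [{"x":0,"y":0,"z":-0.0008,"wx":0,"wy":0,"wz":0,"claw":1},{"x":0,"y":0,"z":-0.0008,"wx":0,"wy":0,"wz":0,"claw":1},{"x":0,"y":0,"z":-0.0008,"wx":0,"wy":0,"wz":0,"claw":1},{"x":0,"y":0,"z":-0.0008,"wx":0,"wy":0,"wz":0,"claw":1},{"x":0,"y":0,"z":-0.0008,"wx":0,"wy":0,"wz":0,"claw":1},{"x":0,"y":0,"z":-0.0008,"wx":0,"wy":0,"wz":0,"claw":1},{"x":0,"y":0,"z":-0.0008,"wx":0,"wy":0,"wz":0,"claw":1},{"x":0,"y":0,"z":-0.0008,"wx":0,"wy":0,"wz":0,"claw":1}]}}

```text
time: 12.8
tool_pos: [0.617, -0.0737, 0.0558]
ee_rot: [-3.141, 0.001, -2.284]
contact_force: [-2.9, -1.4, 5.8]
finger_gap: -0.0
grip_force: 3.3
```

Request:
{"method": "apply_moves", "body": {"targets": [{"x":0,"y":0,"z":0,"wx":0,"wy":0,"wz":0,"claw":1},{"x":0,"y":0,"z":0,"wx":0,"wy":0,"wz":0,"claw":1},{"x":0,"y":0,"z":0.006,"wx":0,"wy":0,"wz":0,"claw":1},{"x":0,"y":0,"z":0.012,"wx":0,"wy":0,"wz":0,"claw":1},{"x":0,"y":0,"z":0.02,"wx":0,"wy":0,"wz":0,"claw":1},{"x":0,"y":0,"z":0.045,"wx":0,"wy":0,"wz":0,"claw":1},{"x":0,"y":0,"z":0.08,"wx":0,"wy":0,"wz":0,"claw":1},{"x":0,"y":0,"z":0.1,"wx":0,"wy":0,"wz":0,"claw":1}]}}

```text
time: 13.8
tool_pos: [0.6182, -0.0731, 0.1574]
ee_rot: [-3.139, 0.003, -2.284]
contact_force: [0.3, 0.2, -0.5]
finger_gap: 0.0001
grip_force: 0.0
```

Run:
```python
from look import *
look('e',328,275,360,315,12)
im=cv2.imread("pics/e_full.png").astype(int)
c=im[278:304,338];w=np.clip(c[:,0]-c[:,2]+10,0,None);r=np.arange(278,304);print(round((w*r).sum()/max(w.sum(),1),2))
c=im[210:236,314];w=np.clip(c[:,2]-c[:,1]-60,0,None);print(round((w*np.arange(210,236)).sum()/w.sum(),2))
a=cv2.imread("pics/side0.png").astype(int);d=np.abs(a-im).max(2)[250:335,262:300];print("tape diff",d.max(),(d>60).sum())
```

```text
13.9 [ 0.61907455 -0.07331939  0.15819963] [-0.16907637 -0.01760863  0.50874195]
(480, 768, 3)
286.34
217.86
tape diff 65 12
```

Both pointers are back at their resting positions and the tool is clear of everything, so I'm handing in the job.

```bash
python3 -c "
from plant import arm
print(arm.close_job())"
```

```text
the job is handed in; nothing more can be done
None
```

I pressed the red pad and then the blue pad, held each for about a second at what the images showed as level with its yellow mark (good to about 2 mm of pointer travel), saw both spring fully back, and handed the job in at about 14 s; it returned no verdict.

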